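# Push the row of film cores home on the loading rail and close the keeper

## Task

Push the row of four yellow film cores along the loading rail as one train, from behind the last core, until the leading core is fully home against the red end stop and all four touch. Then push the orange knob to swing the keeper arm across the rail behind the last core, as far as it goes. Only push: do not lift or tip any core, do not let the row come apart, leave everything else on the table where it stands, and finish clear of it all.

Things in the scene. Friction and masses are not known exactly. Their poses are not given: they have to be found in the camera images.
- rail: fixed core loading rail: aluminium plate 400 x 116 x 6 mm (y -72 to +44) with a channel between two steel strips (54 mm clear, tops 18 mm above the table, channel floor 6 mm). Origin on the channel's centre line at table height; +x runs along the channel to the red end stop, +z up. Strips run from x = -188 to the stop; the tail end is open. The keeper is on the -y side
- stop_face (a point): centre of the face of the red end stop that the leading core must meet: in the rail frame 170 mm along +x from the rail's origin, 23.5 mm above the table; the stop is rigid, 62 mm wide, its top 40 mm above the table
- core1_center (a point): centre (half-way up) of yellow film core number 1 (the leading one, nearest the stop): loose plastic ring 50 mm across, 26 mm hole, 35 mm tall, about 40 g, flat in the channel, top 41 and centre 23.5 mm above the table. The four start touching in a row, short of the stop; home, their centres are 25, 75, 125, 175 mm from the stop face. Sliding the row takes 1 to 2 N
- core2_center (a point): centre (half-way up) of yellow film core number 2 : loose plastic ring 50 mm across, 26 mm hole, 35 mm tall, about 40 g, flat in the channel, top 41 and centre 23.5 mm above the table. The four start touching in a row, short of the stop; home, their centres are 25, 75, 125, 175 mm from the stop face. Sliding the row takes 1 to 2 N
- core3_center (a point): centre (half-way up) of yellow film core number 3 : loose plastic ring 50 mm across, 26 mm hole, 35 mm tall, about 40 g, flat in the channel, top 41 and centre 23.5 mm above the table. The four start touching in a row, short of the stop; home, their centres are 25, 75, 125, 175 mm from the stop face. Sliding the row takes 1 to 2 N
- core4_center (a point): centre (half-way up) of yellow film core number 4 (the last one, farthest from the stop): loose plastic ring 50 mm across, 26 mm hole, 35 mm tall, about 40 g, flat in the channel, top 41 and centre 23.5 mm above the table. The four start touching in a row, short of the stop; home, their centres are 25, 75, 125, 175 mm from the stop face. Sliding the row takes 1 to 2 N
- keeper (a joint): keeper angle: black arm 12 mm wide, 76 mm long, 20 to 30 mm above the table (over the strips), on an upright hinge. 0 = wide open (points along the rail's -x, turned 0.35 rad outwards to -y), 0.35 = parallel to the rail, 1.92 = closed on its stop (points to the rail's +y, square across, 6 mm behind a row that is home). Clockwise from above; stays where left (0.6 N at the knob). Starts 0 to 0.35
- keeper_hinge (a point): hinge axis of the keeper: in the rail frame at x = -42 mm, y = -50 mm; point 20 mm above the table
- keeper_pin (a point): upright orange knob near the tip of the keeper arm, 68 mm from the hinge axis, 14 mm across, standing from 30 to 74 mm above the table; point half-way up (52 mm above the table)
- spare_core: white film core (ring 50 mm across, 35 mm tall) standing loose on the table near the rail; not part of the row. A bystander, loose; origin at the centre of its underside
- loupe: black magnifier, 42 mm across, 46 mm tall, near the rail. A bystander, loose; origin at the centre of its underside
- cement: small amber jar, 32 mm across, 55 mm tall, near the rail. A bystander, loose; origin at the centre of its underside
- film_can: round flat aluminium film can, 103 mm across, 28 mm tall. A bystander, loose; origin at the centre of its underside
- splicer: dark film splicing block, 70 x 120 mm, 38 mm tall, green head. A bystander, loose; origin at the centre of its underside
- mug: white mug, 76 mm across, 85 mm tall, with a handle. A bystander, loose; origin at the centre of its underside
Things that resemble listed ones, but are neither listed nor needed, are in the scene too. What is shaped like the part that bears core4_center but turquoise is not meant.

How it is judged (in metres and radians):
On the way, in this order (a step that is already met when the one before it is completed fails the run):
1. the row of four cores is home: leading core at the stop, all touching (each core within 4 mm), with the keeper still open (x of core1_center in the frame of rail above 0.141 m and z of each of core1_center, core2_center, core3_center, core4_center in the frame of rail below 0.028 m and y of core1_center in the frame of rail between -0.006 and 0.006 m and angle between each of core1_center, core2_center, core3_center, core4_center's own z axis and vertical below 0.12 rad and x of core2_center in the frame of rail above 0.091 m and y of core2_center in the frame of rail between -0.006 and 0.006 m and x of core3_center in the frame of rail above 0.041 m and y of core3_center in the frame of rail between -0.006 and 0.006 m and x of core4_center in the frame of rail above -0.009 m and y of core4_center in the frame of rail between -0.006 and 0.006 m and value of joint keeper below 1 rad), for 0.2 s.
2. the keeper is swung closed across the rail (value of joint keeper above 1.82 rad), for 0.2 s.
At the end, for the whole second after the job is handed in: All four cores lie flat in the channel, at rest, each within 4 mm of its place in a tight row against the end stop; the keeper is closed to within 0.1 rad of its stop (above 1.82 rad) (x of core1_center in the frame of rail above 0.141 m and z of each of core1_center, core2_center, core3_center, core4_center in the frame of rail below 0.028 m and y of core1_center in the frame of rail between -0.006 and 0.006 m and angle between each of core1_center, core2_center, core3_center, core4_center's own z axis and vertical below 0.12 rad and x of core2_center in the frame of rail above 0.091 m and y of core2_center in the frame of rail between -0.006 and 0.006 m and x of core3_center in the frame of rail above 0.041 m and y of core3_center in the frame of rail between -0.006 and 0.006 m and x of core4_center in the frame of rail above -0.009 m and y of core4_center in the frame of rail between -0.006 and 0.006 m and value of joint keeper above 1.82 rad and linear speed of each of core1, core2, core3, core4 below 0.01 m/s); the robot touches nothing.
It fails at once if a core of the row is lifted by more than 8 mm or tipped by more than 0.3 rad (z of any of core1_center, core2_center, core3_center, core4_center in the frame of rail above 0.0315 m or angle between any of core1_center, core2_center, core3_center, core4_center's own z axis and vertical above 0.3 rad).
It fails at once if the row comes apart by more than 20 mm (distance between core1_center and core4_center above 0.171 m).
It fails at once if anything else on the table is moved by more than 15 mm (distance of any of spare_core, loupe, cement, film_can, splicer, mug from where it was at the start of the episode above 0.015 m).
It also fails if it takes over 51 s, if anything falls off the work surface, if the arm or the gripper's body presses on something with over 40 N, if the wrist force passes 120 N, or if a joint passes its speed limit or range.

## Robot

A 6-joint arm with a two-finger parallel gripper is mounted at the origin on the work surface. World frame = base frame: x ahead of the robot, y to its left, z up, the work surface at z = 0. Lengths are in mm, angles in rad, forces in N, time in s.
With the tool pointing down it reaches from about 275 to 1000 mm from the base axis. Payload 8.4 kg.
Tool frame: the origin (TCP) lies midway between the tips of the shut fingers; the grasp point (between the pads) lies grip_depth behind it (grip_depth is the distance from the TCP to the grasp point, in mm); z points along the fingers, y is the line along which they close (so a half turn about z gives the same grasp; the last joint's range is limited). The gripper opens to 85 mm and grips with 20 to 120 N. Pads are 22 mm wide; open, the fingers measure 114 mm over their backs; the gripper's body (76 mm by 85 mm) begins 54 mm behind the grasp point. The pads swing forward as they close: fully open they stand 13 mm farther back than shut.
Start: joints at [1.267, 0.353, 1.633, -0, 1.155, -0.002], TCP at [185.773, 596.755, 196.281] pointing down, gripper open.
Joint ranges: [-2.63, 2.63], [-0.92, 2.1], [0.06, 2.66], [-1.3, 4.44], [0, 2.69], [-3.02, 3.02]. Speed limits (rad/s): [2.22, 2.22, 2.79, 3.14, 3.14, 3.14].

## Interface

Orientations are given as [roll, pitch, yaw] about the fixed x, y, z axes, in that order (R = Rz(yaw) Ry(pitch) Rx(roll)).
In Python, from rig import * gives the robot as it stands.
- The arm moves only by the shell command python3 -m creep 'ROWS' [FORCE]. ROWS is JSON, a list of rows, each an object of numbers: "x", "y", "z": the shift along the tool's x, y, z in mm; "rx", "ry", "rz": the turn, a rotation vector about the tool's x, y, z in rad; "hand": the finger opening in mm, from 0 to 85.4. A call has 1 to 20 rows; each row shifts and turns the commanded pose from where the row before left it, along the tool's axes as they then stand; what a row does not reach is not made up. A row lasts 1/8 s, in which the tool goes at most 62.5 mm and 10.7 degrees, less where a joint would pass 70% of its speed; a pose out of reach is approached as far as the arm can. A call with a gripper value outside its range is refused whole. The fingers move at their own pace and stop on an object; FORCE is the grip in N (left out, the last holds). Time passes only in rows, so rows that do not move let the fingers close. It gives the time, the measured TCP pose, the force, the opening and the grip force at its end, in the units of the state.
- sense(): the state, without advancing time (a new reading comes with each control period).
- grab_frame(name): name is "scene" or "top"; returns the picture (480x640x3 uint8, red, green, blue); there is no depth.
- get_calibration(name): a dict with "K" (3x3 intrinsics, pixels), "R" (3x3) and "t" (3): a world point X has camera coordinates R X + t. Camera axes: x right, y down, z forward; pixel columns grow to the right and rows downward; lengths in mm; the calibration is good to about 2 mm. A picture is of the moment at which its call begins. get_calibration takes no time and is no camera call.
- sign_off(): hands the job in; it is judged then, once.
The state is a dict: "clock": time; "qpos": joint angles; "qvel": joint speeds; "joint_efforts": joint torques, N m; "eef_pos": TCP position; "tcp_rot": TCP orientation; "contact_force": force on the tool from outside, world axes, zero at the start; "wrist_torque": the same for the moment, N m; "opening": opening from 0.0 (shut) to 1.0 (fully open); "grasp_force": force on a finger pad.
Only numpy, scipy, OpenCV 4.12 (cv2) and the standard library are available. Lean on these libraries where they do the work, as an engineer would, in place of code of your own. Each camera call takes 0.05 s, during which the arm holds its last target. There are 200 camera calls.

## Working session

There is one attempt and no reset: what is moved stays moved. The work goes in short steps, Python scripts to look and compute and a shell command to move; the robot and the scene stay as the last step left them, time stands still between calls to the robot, and variables do not carry over. Pictures are saved under pics/ and viewed, at most 10 in all, crops included, and the job is handed in when it is done.

```bash
ls; mkdir -p pics; python3 - <<'E'
from rig import *
import cv2,numpy as np
for n in("scene","top"):
    im=grab_frame(n);cv2.imwrite(f"pics/{n}0.png",im[:,:,::-1]);c=get_calibration(n);print(n,c)
s=sense();print(s)
E
```

```text
pics
scene {'K': array([[497.11382935,   0.        , 324.08814018],
       [  0.        , 497.11382935, 240.11429674],
       [  0.        ,   0.        ,   1.        ]]), 'R': array([[ 0.80872288,  0.58791581, -0.01795295],
       [ 0.33323899, -0.48311978, -0.80965861],
       [-0.48468452,  0.64880681, -0.58662649]]), 't': array([-422.88726863, -156.57633283, 1374.7208303 ])}
top {'K': array([[441.78547036,   0.        , 319.50752119],
       [  0.        , 441.78547036, 243.12129122],
       [  0.        ,   0.        ,   1.        ]]), 'R': array([[-3.01252656e-02, -9.99545862e-01,  7.33759202e-04],
       [-9.95133596e-01,  2.99233669e-02, -9.38814044e-02],
       [ 9.38168127e-02, -3.55839068e-03, -9.95583117e-01]]), 't': array([ -30.82578211,  562.82005997, 1196.97685686])}
{'clock': 0.1, 'qpos': array([ 1.26660186e+00,  3.53574191e-01,  1.63406006e+00, -2.07999356e-05,
        1.15519015e+00, -2.38832577e-03]), 'qvel': array([ 1.45062007e-03, -1.60113431e-03, -4.49430717e-04,  4.69211983e-04,
       -1.57045622e-03, -7.26753031e-05]), 'joint_efforts': array([-1.79088158e-03, -6.06354189e+01, -3.42818356e+01, -3.12354132e-05,
        4.05525294e-03, -1.46435968e-05]), 'eef_pos': array([185.63824034, 596.30513849, 195.63958598]), 'tcp_rot': array([-3.14036087e+00,  1.60770661e-05,  2.83979493e+00]), 'contact_force': array([ 0.33728771,  0.24856262, -0.37659043]), 'wrist_torque': array([ 0.01354443, -0.04399409,  0.01516151]), 'grasp_force': 0.0, 'opening': 0.9993445809932188}
```

View pics/top0.png

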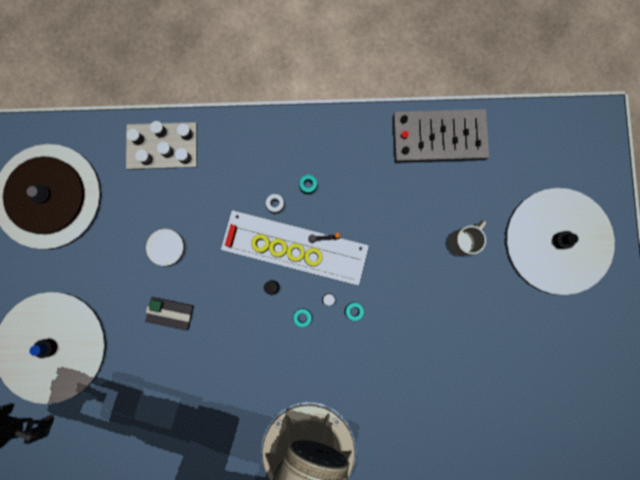

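View pics/scene0.png

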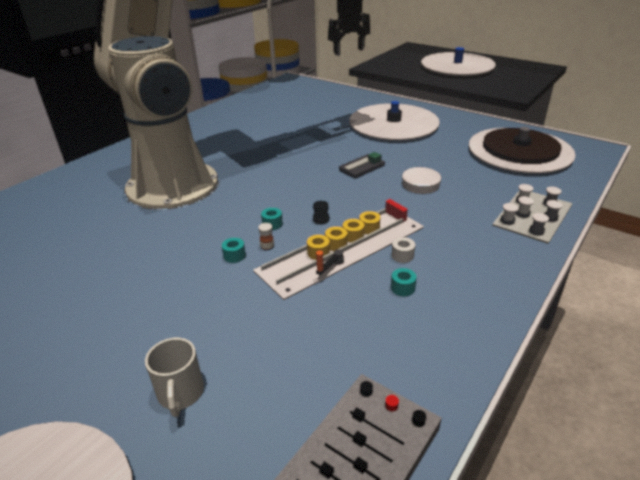

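The top view shows the red stop at (231,235), yellow cores from (260,243) to (313,257), hinge (313,239), and orange knob (337,236). The loupe is at (271,287), the jar at (329,300), and the spare core at (275,203). The scene view agrees, with the stop at (397,210) and the knob at (320,262).

```bash
cat > h.py <<'E'
from rig import *
import cv2,numpy as np
def cast(n,uv,z):
    c=get_calibration(n);R,t=np.array(c['R']),np.array(c['t'])
    d=R.T@np.linalg.solve(c['K'],np.r_[uv,1.]);o=-R.T@t
    return (o+d*(z-o[2])/d[2])[:2]
def hsv(im):return cv2.cvtColor(im,cv2.COLOR_RGB2HSV)
def blobs(m,a=6):
    n,l,s,c=cv2.connectedComponentsWithStats(m.astype(np.uint8)*255)
    return [(c[i],s[i]) for i in range(1,n) if s[i][4]>=a]
def masks(im):
    h=hsv(im);H,S,V=h[...,0].astype(int),h[...,1],h[...,2]
    return dict(yel=(H>=22)&(H<=33)&(S>120)&(V>90),org=(H>=5)&(H<=17)&(S>130)&(V>80),red=((H<5)|(H>175))&(S>150)&(V>80))
E
python3 - <<'E'
from h import *
for n in("top","scene"):
    im=grab_frame(n);M=masks(im)
    for k,z in(("yel",36),("org",60),("red",36)):
        for c,s in blobs(M[k]):
            if 200<c[0]<440 and 170<c[1]<330: print(n,k,c.round(1),s,cast(n,c,z).round(1))
    if n=="top":
        h=hsv(im);p=((h[...,1]<60)&(h[...,2]>110)).astype(np.uint8)
        p[M["yel"]|M["red"]]=1
        p=cv2.morphologyEx(p,cv2.MORPH_CLOSE,np.ones((5,5)))
        cs,_=cv2.findContours(p,cv2.RETR_EXTERNAL,cv2.CHAIN_APPROX_NONE)
        for c in cs:
            r=cv2.minAreaRect(c)
            if cv2.contourArea(c)>3000 and 200<r[0][0]<400:
                b=np.array([cast(n,q,6) for q in cv2.boxPoints(r)]);print(r,b.round(1).tolist(),b.mean(0))
        cv2.imwrite("pics/t1.png",cv2.resize(im[165:335,190:400,::-1],None,fx=3.5,fy=3.5,interpolation=cv2.INTER_CUBIC))
E
```

```text
top yel [286.  249.5] [252 235  70  31 663] [545.9  44.6]
top org [336.9 235.2] [335 233   5   6  23] [578.5 -95.1]
top red [230.3 235.3] [226 225  10  21 114] [589.8 196.9]
((295.26611328125, 244.85415649414062), (143.39230346679688, 47.6221809387207), 14.420774459838867) [[552.4, 232.7], [682.8, 197.8], [569.1, -192.1], [440.8, -153.8]] [561.24898716  21.15735926]
((319.5, 120.0), (240.0, 639.0), 90.0) [[1316.6, 878.3], [1260.4, -1018.7], [545.3, -948.4], [599.4, 851.3]] [930.45067682 -59.36347943]
scene yel [342.2 230. ] [307 212  72  37 570] [545.8  38.9]
scene org [265.9 238.9] [261 237  11   5  42] [ 450.8 -108.2]
scene org [319.1 258.2] [315 249   9  22 130] [582.7 -97.4]
scene red [396.5 206.2] [387 200  20  14 117] [596.4 195.2]
```

View pics/t1.png

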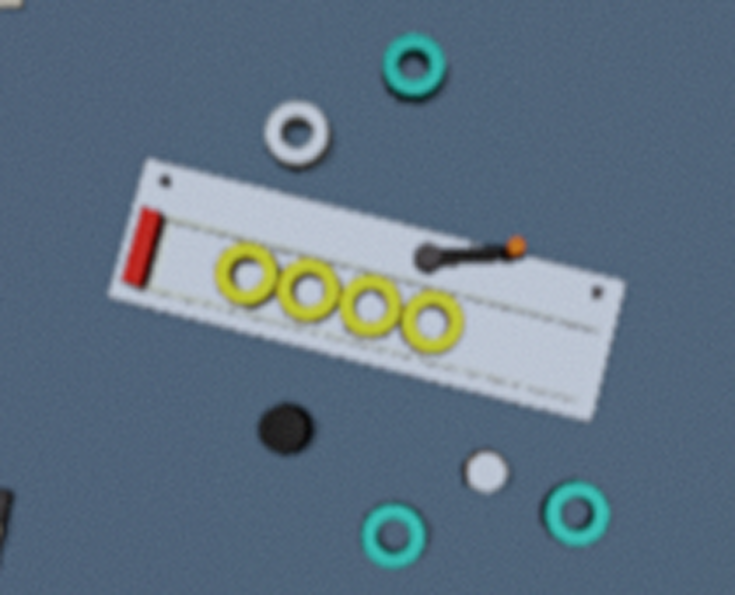

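The plate mask had merged with the spare core, so I take the rail line from the cores and stop instead: origin about (541,27), heading about 73.8°. The knob then falls 68 mm from the hinge, at joint angle about 0.05. I'll move to above the tail and shut the fingers on the way.

```bash
cat >> h.py <<'E'
from scipy.spatial.transform import Rotation as Ro
A=np.deg2rad(73.8);U=np.array([np.cos(A),np.sin(A)]);N=np.array([-U[1],U[0]]);O=np.array([540.7,27.2])
def rail(p):return np.array([(p-O)@U,(p-O)@N])
def todo(rx,ry,z,yawrel):
    "shift in current tool axes, and turn, to reach rail (rx,ry), height z, tool x at yawrel from rail x"
    s=sense();R=Ro.from_euler('xyz',s['tcp_rot']);p=np.r_[O+rx*U+ry*N,z]
    T=Ro.from_euler('xyz',[np.pi,0,A+yawrel])
    print(s['clock'],'rail',rail(s['eef_pos'][:2]).round(1),s['eef_pos'][2].round(1),'shift',R.inv().apply(p-s['eef_pos']).round(1),'turn',(R.inv()*T).as_rotvec().round(3),'F',s['contact_force'].round(1))
E
python3 -m creep '[{"x":-32,"y":-35.5,"hand":0},{"x":-32,"y":-35.5},{"x":-32,"y":-35.5},{"x":-32,"y":-35.5},{"x":-32,"y":-35.5},{"x":-32,"y":-35.5},{"x":-32,"y":-35.5},{"x":-32,"y":-35.5},{"x":-32,"y":-35.5},{"x":-32,"y":-35.5},{"x":-32,"y":-35.5},{"x":-32,"y":-35.5},{"x":-32,"y":-35.5},{"x":-32,"y":-35.5},{"x":-32,"y":-35.5},{"x":-32,"y":-35.5},{"rz":0.17},{"rz":0.17},{"rz":0.17},{"rz":0.17}]'
python3 -m creep '[{"rz":0.17},{"rz":0.17},{"rz":0.17},{"rz":0.17},{"rz":0.17},{}]'
python3 - <<'E'
from h import *
todo(-130,0,60,0)
im=grab_frame("top");M=masks(im)
def fit(rng,ch):pass
for k,z in(("yel",41),("red",40)):
    ys,xs=np.nonzero(M[k]);q=(xs>200)&(xs<400)&(ys>170)&(ys<330)
    P=np.array([rail(cast("top",(x,y),z)) for x,y in zip(xs[q],ys[q])]);print(k,len(P),P.min(0).round(1),P.max(0).round(1),np.median(P,0).round(1))
    c=np.polyfit(P[:,0],P[:,1],1);print('slope',c.round(3))
E
```

```text
0.2 rail [447.6 499.7] 195.8 shift [-510.6 -567.8  136.3] turn [-1.000e-03  1.000e-03  1.552e+00] F [ 0.2  0.4 -0.2]
yel 670 [-81.3 -23.6] [114.6  23.5] [20.2  0. ]
slope [-0.003  0.173]
red 114 [168.2 -28.1] [183.4  28.5] [175.8   0.6]
slope [-0.117 20.991]schema error: expected keys x, y, z, rx, ry, rz, hand
schema error: expected keys x, y, z, rx, ry, rz, hand
```

The move rows need all seven keys. The rail frame holds up: cores and stop sit at y≈0, and the row's tail is at x≈-82.

```bash

python3 -m creep '[{"x":-32,"y":-35.5,"z":0,"rx":0,"ry":0,"rz":0,"hand":0},{"x":-32,"y":-35.5,"z":0,"rx":0,"ry":0,"rz":0,"hand":0},{"x":-32,"y":-35.5,"z":0,"rx":0,"ry":0,"rz":0,"hand":0},{"x":-32,"y":-35.5,"z":0,"rx":0,"ry":0,"rz":0,"hand":0},{"x":-32,"y":-35.5,"z":0,"rx":0,"ry":0,"rz":0,"hand":0},{"x":-32,"y":-35.5,"z":0,"rx":0,"ry":0,"rz":0,"hand":0},{"x":-32,"y":-35.5,"z":0,"rx":0,"ry":0,"rz":0,"hand":0},{"x":-32,"y":-35.5,"z":0,"rx":0,"ry":0,"rz":0,"hand":0},{"x":-32,"y":-35.5,"z":0,"rx":0,"ry":0,"rz":0,"hand":0},{"x":-32,"y":-35.5,"z":0,"rx":0,"ry":0,"rz":0,"hand":0},{"x":-32,"y":-35.5,"z":0,"rx":0,"ry":0,"rz":0,"hand":0},{"x":-32,"y":-35.5,"z":0,"rx":0,"ry":0,"rz":0,"hand":0},{"x":-32,"y":-35.5,"z":0,"rx":0,"ry":0,"rz":0,"hand":0},{"x":-32,"y":-35.5,"z":0,"rx":0,"ry":0,"rz":0,"hand":0},{"x":-32,"y":-35.5,"z":0,"rx":0,"ry":0,"rz":0,"hand":0},{"x":-32,"y":-35.5,"z":0,"rx":0,"ry":0,"rz":0,"hand":0}]'
python3 -m creep '[{"x":0,"y":0,"z":0,"rx":0,"ry":0,"rz":0.172,"hand":0},{"x":0,"y":0,"z":0,"rx":0,"ry":0,"rz":0.172,"hand":0},{"x":0,"y":0,"z":0,"rx":0,"ry":0,"rz":0.172,"hand":0},{"x":0,"y":0,"z":0,"rx":0,"ry":0,"rz":0.172,"hand":0},{"x":0,"y":0,"z":0,"rx":0,"ry":0,"rz":0.172,"hand":0},{"x":0,"y":0,"z":0,"rx":0,"ry":0,"rz":0.172,"hand":0},{"x":0,"y":0,"z":0,"rx":0,"ry":0,"rz":0.172,"hand":0},{"x":0,"y":0,"z":0,"rx":0,"ry":0,"rz":0.172,"hand":0},{"x":0,"y":0,"z":0,"rx":0,"ry":0,"rz":0.172,"hand":0},{"x":0,"y":0,"z":0,"rx":0,"ry":0,"rz":0,"hand":0}]'
python3 -c "
from h import *
todo(-130,0,13,0)"
```

```text
clock: 2.25
eef_pos: [506.3, -99.4, 196.4]
tcp_rot: [3.141, 0.0, 2.84]
contact_force: [0.7, 0.7, 0.2]
opening: 0.001
grasp_force: 0.0
clock: 3.5
eef_pos: [505.7, -97.8, 196.3]
tcp_rot: [-3.142, 0.0, 1.293]
contact_force: [0.1, -0.8, 0.9]
opening: -0.003
grasp_force: 0.0
3.5 rail [-129.7   -1.3] 196.3 shift [ -0.2  -1.3 183.3] turn [-0.     0.     0.005] F [ 0.1 -0.8  0.9]
```

```bash

python3 -m creep '[{"x":-2,"y":-1.3,"z":40,"rx":0,"ry":0,"rz":0.005,"hand":0},{"x":0,"y":0,"z":40,"rx":0,"ry":0,"rz":0,"hand":0},{"x":0,"y":0,"z":40,"rx":0,"ry":0,"rz":0,"hand":0},{"x":0,"y":0,"z":30,"rx":0,"ry":0,"rz":0,"hand":0},{"x":0,"y":0,"z":16,"rx":0,"ry":0,"rz":0,"hand":0},{"x":0,"y":0,"z":10,"rx":0,"ry":0,"rz":0,"hand":0},{"x":0,"y":0,"z":6,"rx":0,"ry":0,"rz":0,"hand":0},{"x":0,"y":0,"z":0,"rx":0,"ry":0,"rz":0,"hand":0}]'
python3 - <<'E'
from h import *
todo(-93,0,13,0)
im=grab_frame("scene");cv2.imwrite("pics/s2.png",cv2.resize(im[140:300,220:450,::-1],None,fx=3.4,fy=3.4,interpolation=cv2.INTER_CUBIC))
E
```

```text
clock: 4.5
eef_pos: [504.3, -99.4, 14.6]
tcp_rot: [3.141, -0.0, 1.287]
contact_force: [-0.3, -0.6, 0.2]
opening: -0.003
grasp_force: 0.0
4.5 rail [-131.7   -0.3] 14.6 shift [38.7 -0.4  1.6] turn [ 0.    -0.    -0.001] F [-0.3 -0.6  0.2]
```

View pics/s2.png

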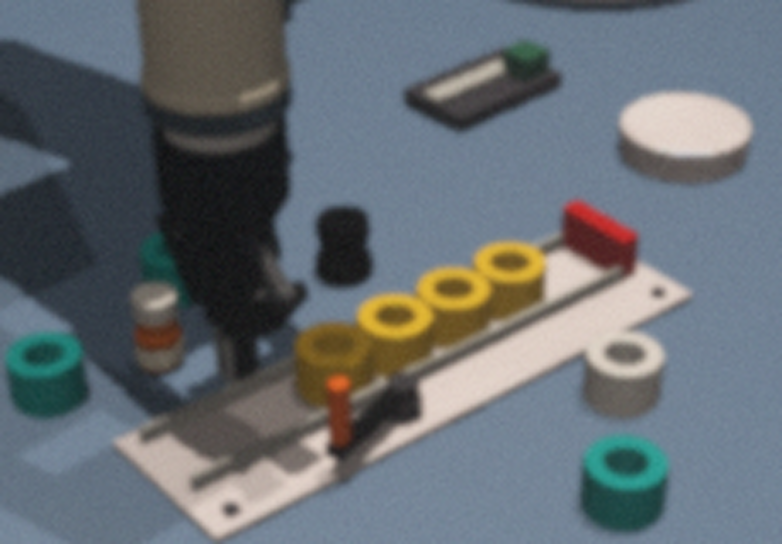

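The tool is in the channel behind core 4, crop (235,370), clear of the strips, jar and knob. Now pushing.

```bash

python3 -m creep '[{"x":6,"y":0,"z":0,"rx":0,"ry":0,"rz":0,"hand":0},{"x":6,"y":0,"z":0,"rx":0,"ry":0,"rz":0,"hand":0},{"x":6,"y":0,"z":0,"rx":0,"ry":0,"rz":0,"hand":0},{"x":6,"y":0,"z":0,"rx":0,"ry":0,"rz":0,"hand":0},{"x":5,"y":0,"z":0,"rx":0,"ry":0,"rz":0,"hand":0},{"x":2.5,"y":0,"z":0,"rx":0,"ry":0,"rz":0,"hand":0},{"x":2.5,"y":0,"z":0,"rx":0,"ry":0,"rz":0,"hand":0},{"x":2.5,"y":0,"z":0,"rx":0,"ry":0,"rz":0,"hand":0},{"x":2.5,"y":0,"z":0,"rx":0,"ry":0,"rz":0,"hand":0},{"x":2.5,"y":0,"z":0,"rx":0,"ry":0,"rz":0,"hand":0},{"x":2.5,"y":0,"z":0,"rx":0,"ry":0,"rz":0,"hand":0},{"x":2.5,"y":0,"z":0,"rx":0,"ry":0,"rz":0,"hand":0},{"x":2.5,"y":0,"z":0,"rx":0,"ry":0,"rz":0,"hand":0},{"x":2.5,"y":0,"z":0,"rx":0,"ry":0,"rz":0,"hand":0},{"x":2.5,"y":0,"z":0,"rx":0,"ry":0,"rz":0,"hand":0}]'
cat > look.py <<'E'
from h import *
import sys
todo(-41,0,14,0)
im=grab_frame("top");M=masks(im)
for k,z in(("yel",41),("red",40)):
    ys,xs=np.nonzero(M[k]);q=(xs>200)&(xs<400)&(ys>170)&(ys<330)
    P=np.array([rail(cast("top",(x,y),z)) for x,y in zip(xs[q],ys[q])]);print(k,len(P),P.min(0).round(1),P.max(0).round(1),np.median(P,0).round(1))
if len(sys.argv)>1:
    im=grab_frame(sys.argv[2]) if len(sys.argv)>2 else im
    b=(140,300,220,450) if len(sys.argv)>2 else (165,335,190,400)
    cv2.imwrite(sys.argv[1],cv2.resize(im[b[0]:b[1],b[2]:b[3],::-1],None,fx=3.4,fy=3.4,interpolation=cv2.INTER_CUBIC))
E
python3 look.py
```

```text
clock: 6.42
eef_pos: [519.2, -47.3, 14.3]
tcp_rot: [3.142, -0.0, 1.287]
contact_force: [0.2, 0.6, 0.5]
opening: 0.001
grasp_force: 0.0
6.425 rail [-77.6  -0.1] 14.3 shift [36.6 -0.2  0.3] turn [ 0.    -0.    -0.001] F [0.2 0.6 0.5]
yel 326 [ 22.  -22.9] [114.6  23.5] [69.3  0.2]
red 114 [168.2 -28.1] [183.4  28.5] [175.8   0.6]
```

```bash
python3 look.py pics/s3.png scene
```

```text
6.475 rail [-77.4  -0.1] 14.3 shift [36.4 -0.2  0.3] turn [ 0.    -0.    -0.001] F [0.  1.5 0.7]
yel 328 [ 22.  -23.6] [114.6  23.5] [68.9  0. ]
red 113 [168.2 -28.1] [183.2  28.5] [175.7   0.5]
```

View pics/s3.png

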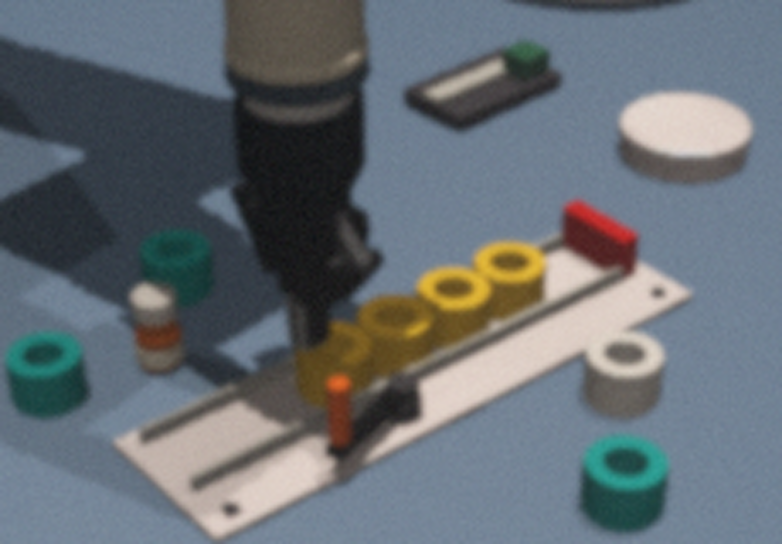

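The row has not moved yet, and the finger looks to be just reaching core 4 at crop (310,345). The fingertip is probably slimmer than the pad. I'll go on slowly.

```bash

python3 -m creep '[{"x":2,"y":0,"z":0,"rx":0,"ry":0,"rz":0,"hand":0},{"x":2,"y":0,"z":0,"rx":0,"ry":0,"rz":0,"hand":0},{"x":2,"y":0,"z":0,"rx":0,"ry":0,"rz":0,"hand":0}]'
python3 - <<'E'
from h import *
c=get_calibration("scene")
def pr(rx,ry,z):
    p=np.r_[O+rx*U+ry*N,z];q=c['K']@(c['R']@p+c['t']);q=q[:2]/q[2];return ((q-[220,140])*3.4).round()
s=sense()['eef_pos'];print('tip',pr(*rail(s[:2]),14),'core4 tail bottom/top',pr(-82,0,6),pr(-82,0,41),'c4 top centre',pr(-57,0,41))
E
python3 look.py pics/s4.png scene
```

```text
clock: 6.95
eef_pos: [520.9, -41.6, 14.3]
tcp_rot: [3.142, -0.0, 1.287]
contact_force: [-0.4, -1.0, 1.4]
opening: 0.004
grasp_force: 0.0
tip [313. 380.] core4 tail bottom/top [300. 396.] [298. 353.] c4 top centre [330. 338.]
6.95 rail [-71.6  -0.1] 14.3 shift [30.6 -0.2  0.3] turn [ 0.    -0.    -0.001] F [-0.4 -1.   1.4]
yel 288 [ 29.8 -23.6] [114.6  24.2] [74.3  0.3]
red 112 [168.3 -28.1] [183.2  28.5] [175.8   0.3]
```

View pics/s4.png

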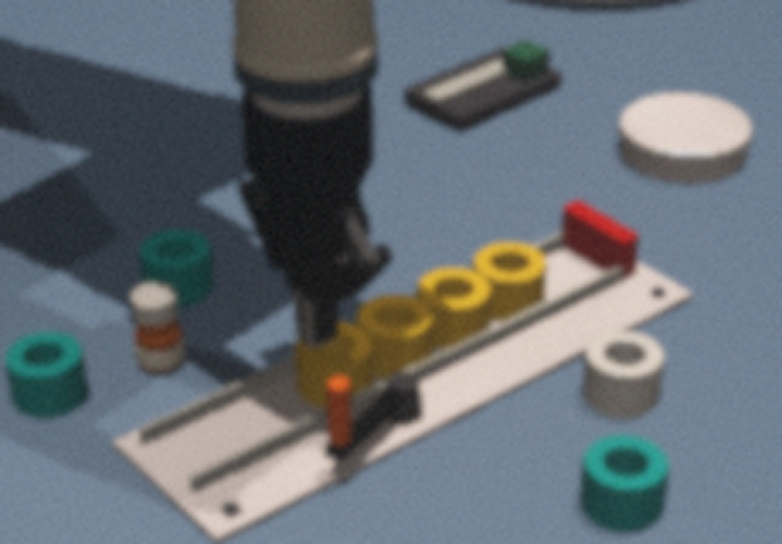

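The finger's visible end is about 35 px above where a tip at z=14 should project, in both this picture and s2. So the real tip is riding at about z≈45, over the cores, and nothing has been touched. I'll back out and measure the tip.

```bash

python3 -m creep '[{"x":-10,"y":0,"z":-2,"rx":0,"ry":0,"rz":0,"hand":0},{"x":-10,"y":0,"z":0,"rx":0,"ry":0,"rz":0,"hand":0},{"x":-15,"y":0,"z":0,"rx":0,"ry":0,"rz":0,"hand":0},{"x":-15,"y":0,"z":0,"rx":0,"ry":0,"rz":0,"hand":0},{"x":-10,"y":0,"z":2,"rx":0,"ry":0,"rz":0,"hand":0},{"x":0,"y":0,"z":0,"rx":0,"ry":0,"rz":0,"hand":0}]'
python3 - <<'E'
from h import *
c=get_calibration("scene")
b=(200,275,250,350);f=8
def pr(rx,ry,z):
    p=np.r_[O+rx*U+ry*N,z];q=c['K']@(c['R']@p+c['t']);q=q[:2]/q[2];return ((q-[b[2],b[0]])*f).round().astype(int)
s=sense();r=rail(s['eef_pos'][:2]);print(s['eef_pos'],r)
im=grab_frame("scene")[b[0]:b[1],b[2]:b[3],::-1]
im=cv2.resize(im,None,fx=f,fy=f,interpolation=cv2.INTER_CUBIC);im=cv2.convertScaleAbs(im,alpha=1.8,beta=15)
for z in(14,30,45,60):
    p=pr(*r,z);print(z,p);cv2.circle(im,tuple(int(v) for v in p),4,(0,0,255),-1)
for y in(-27,27):cv2.line(im,tuple(int(v) for v in pr(-188,y,18)),tuple(int(v) for v in pr(0,y,18)),(0,255,0),1)
cv2.imwrite("pics/s5.png",im)
E
```

```text
clock: 7.8
eef_pos: [503.6, -100.2, 14.1]
tcp_rot: [-3.141, 0.0, 1.285]
contact_force: [0.1, 1.1, 0.3]
opening: -0.004
grasp_force: 0.0
[ 503.56722355 -100.15795766   14.07580813] [-1.32660757e+02  1.26633285e-01]
14 [311 503]
30 [308 455]
45 [304 410]
60 [301 364]
```

View pics/s5.png

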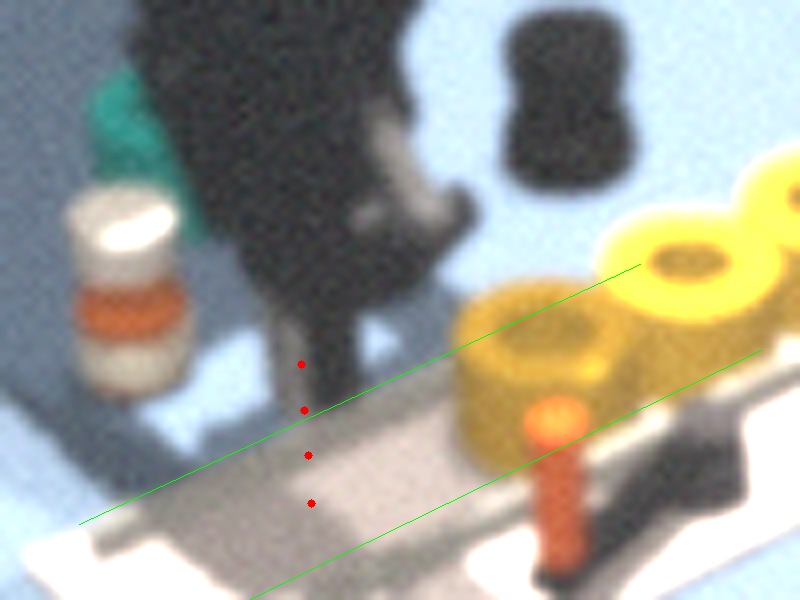

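The strip lines project about 20 px off, and the fingertip ends at about (315,405). That fits z≈45-50 on the centre line, but the height is ambiguous from this view. I'll probe downward gently and watch the force.

```bash

python3 -m creep '[{"x":0,"y":0,"z":3,"rx":0,"ry":0,"rz":0,"hand":0},{"x":0,"y":0,"z":2,"rx":0,"ry":0,"rz":0,"hand":0},{"x":0,"y":0,"z":0,"rx":0,"ry":0,"rz":0,"hand":0}]'
python3 -m creep '[{"x":0,"y":0,"z":1.5,"rx":0,"ry":0,"rz":0,"hand":0},{"x":0,"y":0,"z":1.5,"rx":0,"ry":0,"rz":0,"hand":0},{"x":0,"y":0,"z":0,"rx":0,"ry":0,"rz":0,"hand":0}]'
python3 - <<'E'
from h import *
s=sense();print(s['eef_pos'],s['contact_force'])
for n in("top","scene"):
    c=get_calibration(n);K,R,t=c['K'],c['R'],c['t']
    def pr(p):
        q=K@(R@np.r_[p,0][:3]+t) if len(p)<3 else K@(R@p+t);return q[:2]/q[2]
    # known-point check of the rail plate
    h=hsv(grab_frame(n));M=masks(grab_frame(n))
    for k,z in(("org",60),):
        for b,st in blobs(M[k]):
            if 200<b[0]<440 and 170<b[1]<330: print(n,k,b.round(1),rail(cast(n,b,z)).round(1))
    hin=np.r_[O-42*U-50*N,30];print(n,'hinge px',pr(hin).round(1),'stop top front',pr(np.r_[O+170*U,40]).round(1),'tail far corner',pr(np.r_[O-200*U+44*N,6]).round(1),'tail near',pr(np.r_[O-200*U-72*N,6]).round(1))
E
```

```text
clock: 8.22
eef_pos: [503.9, -99.0, 9.0]
tcp_rot: [-3.141, 0.0, 1.287]
contact_force: [0.3, 0.1, -0.1]
opening: -0.001
grasp_force: 0.0
clock: 8.6
eef_pos: [503.9, -99.3, 6.2]
tcp_rot: [-3.141, 0.0, 1.287]
contact_force: [-0.6, -0.2, 0.1]
opening: -0.001
grasp_force: 0.0
[503.92794624 -99.30983626   6.1760965 ] [-0.55405335 -0.21063779  0.12467679]
top hinge px [311.9 237.7] stop top front [232.4 235.6] tail far corner [358.3 285.1] tail near [368.3 245. ]
scene org [265.9 238.9] [-155.1   48.4]
scene org [319.1 258.2] [-108.   -75.3]
scene hinge px [336.9 251.6] stop top front [392.6 204.6] tail far corner [251.4 268.2] tail near [281.8 297. ]
```

The rail frame checks out in the scene view: plate corners are within 3 px. There is no floor contact even at a reported z of 6, so the tip is higher than reported. I'll lower further and look.

```bash

python3 -m creep '[{"x":0,"y":0,"z":2,"rx":0,"ry":0,"rz":0,"hand":0},{"x":0,"y":0,"z":2,"rx":0,"ry":0,"rz":0,"hand":0},{"x":0,"y":0,"z":0,"rx":0,"ry":0,"rz":0,"hand":0}]'
python3 -m creep '[{"x":0,"y":0,"z":2,"rx":0,"ry":0,"rz":0,"hand":0},{"x":0,"y":0,"z":2,"rx":0,"ry":0,"rz":0,"hand":0},{"x":0,"y":0,"z":0,"rx":0,"ry":0,"rz":0,"hand":0}]'
python3 - <<'E'
from h import *
b=(180,300,240,380);f=5
s=sense()['eef_pos'];print(s)
L=[]
for n,b in(("scene",(200,280,250,350)),("top",(215,295,300,400))):
    c=get_calibration(n);f=5
    im=grab_frame(n)[b[0]:b[1],b[2]:b[3],::-1]
    im=cv2.convertScaleAbs(cv2.resize(im,None,fx=f,fy=f,interpolation=cv2.INTER_CUBIC),alpha=1.8,beta=15)
    for z in(0,20,40,200):
        q=c['K']@(c['R']@np.r_[s[:2],z]+c['t']);q=(q[:2]/q[2]-[b[2],b[0]])*f;print(n,z,q.round())
        if n=="top":cv2.circle(im,tuple(int(v) for v in q),3,(0,0,255),-1)
    L.append(im)
cv2.imwrite("pics/s6.png",cv2.resize(np.hstack(L),(800,320)))
E
```

```text
clock: 9.18
eef_pos: [503.9, -99.3, 2.1]
tcp_rot: [-3.141, 0.0, 1.287]
contact_force: [-0.5, -0.0, 0.3]
opening: -0.004
grasp_force: 0.0
clock: 9.55
eef_pos: [503.9, -99.3, -1.9]
tcp_rot: [-3.141, 0.0, 1.287]
contact_force: [-0.6, -0.3, -1.4]
opening: -0.002
grasp_force: 0.0
[503.88350099 -99.31431134  -1.88588457]
scene 0 [198. 339.]
scene 20 [196. 302.]
scene 40 [193. 265.]
scene 200 [168. -68.]
top 0 [192. 244.]
top 20 [194. 243.]
top 40 [195. 241.]
top 200 [210. 224.]
```

View pics/s6.png

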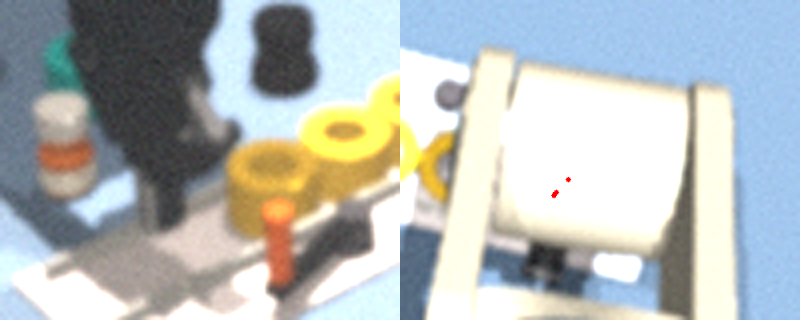

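The tip is at (165,232), about z≈29 while reporting -2, so it sits about 31 mm above the reported TCP. I'll correct for that by going down another 13 mm and then pushing.

```bash

python3 -m creep '[{"x":0,"y":0,"z":3,"rx":0,"ry":0,"rz":0,"hand":0},{"x":0,"y":0,"z":3,"rx":0,"ry":0,"rz":0,"hand":0},{"x":0,"y":0,"z":3,"rx":0,"ry":0,"rz":0,"hand":0},{"x":0,"y":0,"z":2,"rx":0,"ry":0,"rz":0,"hand":0},{"x":0,"y":0,"z":2,"rx":0,"ry":0,"rz":0,"hand":0},{"x":0,"y":0,"z":0,"rx":0,"ry":0,"rz":0,"hand":0}]'
python3 -m creep '[{"x":5,"y":0,"z":0,"rx":0,"ry":0,"rz":0,"hand":0},{"x":5,"y":0,"z":0,"rx":0,"ry":0,"rz":0,"hand":0},{"x":5,"y":0,"z":0,"rx":0,"ry":0,"rz":0,"hand":0},{"x":5,"y":0,"z":0,"rx":0,"ry":0,"rz":0,"hand":0},{"x":5,"y":0,"z":0,"rx":0,"ry":0,"rz":0,"hand":0},{"x":2.5,"y":0,"z":0,"rx":0,"ry":0,"rz":0,"hand":0},{"x":2.5,"y":0,"z":0,"rx":0,"ry":0,"rz":0,"hand":0},{"x":2.5,"y":0,"z":0,"rx":0,"ry":0,"rz":0,"hand":0},{"x":2.5,"y":0,"z":0,"rx":0,"ry":0,"rz":0,"hand":0},{"x":2.5,"y":0,"z":0,"rx":0,"ry":0,"rz":0,"hand":0},{"x":2.5,"y":0,"z":0,"rx":0,"ry":0,"rz":0,"hand":0},{"x":2.5,"y":0,"z":0,"rx":0,"ry":0,"rz":0,"hand":0},{"x":2.5,"y":0,"z":0,"rx":0,"ry":0,"rz":0,"hand":0},{"x":2.5,"y":0,"z":0,"rx":0,"ry":0,"rz":0,"hand":0},{"x":2.5,"y":0,"z":0,"rx":0,"ry":0,"rz":0,"hand":0}]'
python3 look.py
```

```text
clock: 10.4
eef_pos: [503.9, -99.3, -14.9]
tcp_rot: [-3.141, 0.0, 1.287]
contact_force: [-0.1, -0.5, -1.1]
opening: 0.004
grasp_force: 0.0
clock: 12.28
eef_pos: [518.0, -51.2, -14.7]
tcp_rot: [-3.142, 0.0, 1.287]
contact_force: [-0.7, -1.7, 0.4]
opening: -0.0
grasp_force: 0.6
12.275 rail [-81.6  -0.1] -14.7 shift [ 40.6  -0.1 -28.7] turn [-0.     0.    -0.001] F [-0.7 -1.7  0.4]
yel 389 [ 13.2 -23.5] [121.9  23.6] [67.9  0.3]
red 114 [168.2 -28.1] [183.4  28.5] [175.8   0.6]
```

The row now moves; its front edge went from 114.6 to 121.9. Continuing.

```bash

python3 -m creep '[{"x":2.5,"y":0,"z":0,"rx":0,"ry":0,"rz":0,"hand":0},{"x":2.5,"y":0,"z":0,"rx":0,"ry":0,"rz":0,"hand":0},{"x":2.5,"y":0,"z":0,"rx":0,"ry":0,"rz":0,"hand":0},{"x":2.5,"y":0,"z":0,"rx":0,"ry":0,"rz":0,"hand":0},{"x":2.5,"y":0,"z":0,"rx":0,"ry":0,"rz":0,"hand":0},{"x":2.5,"y":0,"z":0,"rx":0,"ry":0,"rz":0,"hand":0},{"x":2.5,"y":0,"z":0,"rx":0,"ry":0,"rz":0,"hand":0},{"x":2.5,"y":0,"z":0,"rx":0,"ry":0,"rz":0,"hand":0},{"x":2.5,"y":0,"z":0,"rx":0,"ry":0,"rz":0,"hand":0},{"x":2.5,"y":0,"z":0,"rx":0,"ry":0,"rz":0,"hand":0},{"x":2.5,"y":0,"z":0,"rx":0,"ry":0,"rz":0,"hand":0},{"x":2.5,"y":0,"z":0,"rx":0,"ry":0,"rz":0,"hand":0},{"x":2.5,"y":0,"z":0,"rx":0,"ry":0,"rz":0,"hand":0},{"x":2.5,"y":0,"z":0,"rx":0,"ry":0,"rz":0,"hand":0},{"x":2.5,"y":0,"z":0,"rx":0,"ry":0,"rz":0,"hand":0},{"x":1,"y":0,"z":0,"rx":0,"ry":0,"rz":0,"hand":0},{"x":1,"y":0,"z":0,"rx":0,"ry":0,"rz":0,"hand":0}]'
python3 look.py
```

```text
clock: 14.45
eef_pos: [529.1, -13.3, -14.7]
tcp_rot: [-3.142, 0.0, 1.287]
contact_force: [-0.6, -0.6, 0.3]
opening: 0.002
grasp_force: 0.7
14.45 rail [-42.2  -0.1] -14.7 shift [  1.2  -0.1 -28.7] turn [-0.     0.    -0.001] F [-0.6 -0.6  0.3]
yel 343 [ 69.9 -23.6] [164.6  23.6] [117.8  -0.4]
red 112 [168.3 -28.1] [183.2  28.5] [175.8   0.3]
```

```bash

python3 -m creep '[{"x":1,"y":0,"z":0,"rx":0,"ry":0,"rz":0,"hand":0},{"x":1,"y":0,"z":0,"rx":0,"ry":0,"rz":0,"hand":0},{"x":1,"y":0,"z":0,"rx":0,"ry":0,"rz":0,"hand":0}]'
python3 -m creep '[{"x":0.7,"y":0,"z":0,"rx":0,"ry":0,"rz":0,"hand":0},{"x":0.7,"y":0,"z":0,"rx":0,"ry":0,"rz":0,"hand":0}]'
python3 look.py
```

```text
clock: 14.88
eef_pos: [529.9, -10.5, -14.7]
tcp_rot: [-3.142, 0.0, 1.287]
contact_force: [-0.7, -1.2, 0.2]
opening: 0.001
grasp_force: 0.6
clock: 15.12
eef_pos: [530.4, -9.1, -14.7]
tcp_rot: [3.142, -0.0, 1.287]
contact_force: [-0.5, -1.2, 1.1]
opening: 0.005
grasp_force: 0.6
15.125 rail [-37.8  -0.2] -14.7 shift [ -3.2  -0.2 -28.7] turn [ 0.    -0.    -0.001] F [-0.5 -1.2  1.1]
yel 342 [ 76.4 -23.6] [168.   23.6] [123.7  -0.5]
red 103 [168.3 -28.1] [183.4  28.5] [176.6   1.3]
```

```bash

python3 -m creep '[{"x":0.7,"y":0,"z":0,"rx":0,"ry":0,"rz":0,"hand":0},{"x":0.7,"y":0,"z":0,"rx":0,"ry":0,"rz":0,"hand":0}]'
python3 -m creep '[{"x":0.7,"y":0,"z":0,"rx":0,"ry":0,"rz":0,"hand":0},{"x":0,"y":0,"z":0,"rx":0,"ry":0,"rz":0,"hand":0}]'
python3 look.py
```

```text
clock: 15.42
eef_pos: [530.7, -7.8, -14.7]
tcp_rot: [3.142, 0.0, 1.287]
contact_force: [-0.4, -1.6, 0.2]
opening: -0.001
grasp_force: 0.6
clock: 15.68
eef_pos: [530.8, -7.4, -14.7]
tcp_rot: [-3.141, 0.0, 1.287]
contact_force: [-0.9, -4.4, 0.5]
opening: -0.002
grasp_force: 2.2
15.675 rail [-36.   -0.1] -14.7 shift [ -5.   -0.1 -28.7] turn [-0.     0.    -0.001] F [-0.9 -4.4  0.5]
yel 334 [ 79.  -23.2] [168.7  23.2] [124.6   0. ]
red 101 [168.3 -28.1] [183.4  28.5] [176.7   1.9]
```

```bash

python3 -m creep '[{"x":0.6,"y":0,"z":0,"rx":0,"ry":0,"rz":0,"hand":0},{"x":0,"y":0,"z":0,"rx":0,"ry":0,"rz":0,"hand":0},{"x":0,"y":0,"z":0,"rx":0,"ry":0,"rz":0,"hand":0}]'
python3 look.py
```

```text
clock: 16.1
eef_pos: [530.7, -7.4, -14.7]
tcp_rot: [-3.141, 0.001, 1.287]
contact_force: [-1.9, -8.6, 2.0]
opening: 0.004
grasp_force: 4.4
16.1 rail [-36.   -0.1] -14.7 shift [ -5.   -0.1 -28.7] turn [-0.     0.001 -0.001] F [-1.9 -8.6  2. ]
yel 336 [ 79.  -23.2] [168.7  23.2] [125.6   0. ]
red 101 [168.3 -28.1] [183.4  28.5] [176.7   1.9]
```

The row is home: the TCP no longer advances and the force climbs to 8.6 N. I'll retract, lift and turn for the knob.

```bash

python3 -m creep '[{"x":-4,"y":0,"z":0,"rx":0,"ry":0,"rz":0,"hand":0},{"x":-10,"y":0,"z":0,"rx":0,"ry":0,"rz":0,"hand":0},{"x":-10,"y":0,"z":0,"rx":0,"ry":0,"rz":0,"hand":0},{"x":0,"y":0,"z":-25,"rx":0,"ry":0,"rz":0,"hand":0},{"x":0,"y":0,"z":-40,"rx":0,"ry":0,"rz":0,"hand":0},{"x":0,"y":0,"z":-40,"rx":0,"ry":0,"rz":0,"hand":0},{"x":0,"y":0,"z":-10,"rx":0,"ry":0,"rz":0,"hand":0}]'
python3 -m creep '[{"x":0,"y":0,"z":0,"rx":0,"ry":0,"rz":-0.17,"hand":0},{"x":0,"y":0,"z":0,"rx":0,"ry":0,"rz":-0.17,"hand":0},{"x":0,"y":0,"z":0,"rx":0,"ry":0,"rz":-0.17,"hand":0},{"x":0,"y":0,"z":0,"rx":0,"ry":0,"rz":-0.17,"hand":0},{"x":0,"y":0,"z":0,"rx":0,"ry":0,"rz":-0.17,"hand":0},{"x":0,"y":0,"z":0,"rx":0,"ry":0,"rz":-0.17,"hand":0},{"x":0,"y":0,"z":0,"rx":0,"ry":0,"rz":-0.17,"hand":0},{"x":0,"y":0,"z":0,"rx":0,"ry":0,"rz":-0.17,"hand":0},{"x":0,"y":0,"z":0,"rx":0,"ry":0,"rz":-0.17,"hand":0},{"x":0,"y":0,"z":0,"rx":0,"ry":0,"rz":-0.17,"hand":0},{"x":0,"y":0,"z":0,"rx":0,"ry":0,"rz":-0.17,"hand":0},{"x":0,"y":0,"z":0,"rx":0,"ry":0,"rz":0,"hand":0}]'
python3 - <<'E'
from h import *
im=grab_frame("top")
for b,st in blobs(masks(im)["org"]):
    if 300<b[0]<400 and 170<b[1]<330: print('knob',rail(cast("top",b,68)).round(1))
ys,xs=np.nonzero(masks(im)["yel"]);q=(xs>200)&(xs<400)&(ys>170)&(ys<330)
P=np.array([rail(cast("top",v,41)) for v in zip(xs[q],ys[q])]);print(P.min(0),P.max(0))
f=-.304;t=np.array([np.sin(f),np.cos(f)]);k=np.array([-42-68*np.cos(f),-50+68*np.sin(f)])
print(k);todo(*(k-38*t),12,np.pi/2-f)
E
```

```text
clock: 17.02
eef_pos: [525.8, -30.2, 102.7]
tcp_rot: [3.138, -0.001, 1.286]
contact_force: [0.4, -0.7, -0.6]
opening: -0.001
grasp_force: 0.0
clock: 18.52
eef_pos: [523.6, -29.8, 99.4]
tcp_rot: [3.141, -0.001, -3.128]
contact_force: [-0.1, -0.1, 0.2]
opening: -0.001
grasp_force: 0.0
[ 62.43143081 -23.22316949] [168.69084868  23.92689883]
[-106.88198028  -70.35506412]
18.575 rail [-59.5   0.4] 99.5 shift [-92.  -65.5  87.4] turn [ 0.    -0.001 -0.01 ] F [-0.6 -0.2  0.3]
```

```bash

python3 -m creep '[{"x":-31,"y":-22,"z":0,"rx":0,"ry":0,"rz":-0.01,"hand":0},{"x":-31,"y":-22,"z":0,"rx":0,"ry":0,"rz":0,"hand":0},{"x":-30,"y":-21.5,"z":0,"rx":0,"ry":0,"rz":0,"hand":0},{"x":0,"y":0,"z":0,"rx":0,"ry":0,"rz":0,"hand":0},{"x":0,"y":0,"z":0,"rx":0,"ry":0,"rz":0,"hand":0},{"x":0,"y":0,"z":25,"rx":0,"ry":0,"rz":0,"hand":0},{"x":0,"y":0,"z":25,"rx":0,"ry":0,"rz":0,"hand":0},{"x":0,"y":0,"z":20,"rx":0,"ry":0,"rz":0,"hand":0},{"x":0,"y":0,"z":12,"rx":0,"ry":0,"rz":0,"hand":0},{"x":0,"y":0,"z":4,"rx":0,"ry":0,"rz":0,"hand":0},{"x":0,"y":0,"z":0,"rx":0,"ry":0,"rz":0,"hand":0}]'
python3 - <<'E'
from h import *
f=-.304;t=np.array([np.sin(f),np.cos(f)]);k=np.array([-42-68*np.cos(f),-50+68*np.sin(f)])
todo(*(k-15*t),12,np.pi/2-f)
b=(140,300,220,450);im=grab_frame("scene")
cv2.imwrite("pics/s7.png",cv2.resize(im[b[0]:b[1],b[2]:b[3],::-1],None,fx=3.4,fy=3.4,interpolation=cv2.INTER_CUBIC))
E
```

```text
clock: 19.95
eef_pos: [618.0, -93.1, 14.5]
tcp_rot: [-3.142, 0.0, -3.117]
contact_force: [0.6, 0.3, 1.2]
opening: -0.002
grasp_force: 0.0
19.95 rail [ -94.  -107.8] 14.5 shift [24.6 -1.   2.5] turn [-0.     0.     0.004] F [0.6 0.3 1.2]
```

View pics/s7.png

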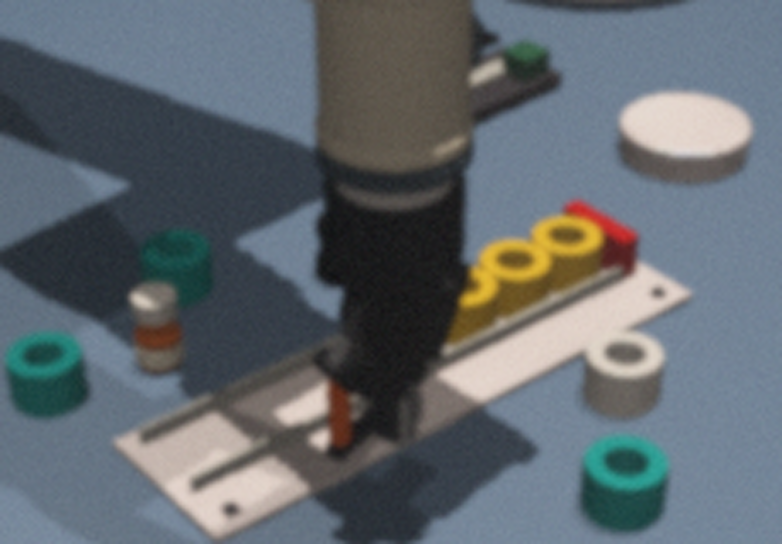

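The row is tight against the stop. The finger, tip at crop (405,430), is on the outer side of the knob at (338,410). I'll raise it 7 mm so the knuckles clear the knob top, then close in and swing around the hinge.

```bash

python3 -m creep '[{"x":0,"y":-1,"z":-7,"rx":0,"ry":0,"rz":0,"hand":0},{"x":5,"y":0,"z":0,"rx":0,"ry":0,"rz":0,"hand":0},{"x":5,"y":0,"z":0,"rx":0,"ry":0,"rz":0,"hand":0},{"x":4,"y":0,"z":0,"rx":0,"ry":0,"rz":0,"hand":0},{"x":3,"y":0,"z":0,"rx":0,"ry":0,"rz":0,"hand":0},{"x":3,"y":0,"z":0,"rx":0,"ry":0,"rz":0,"hand":0},{"x":3,"y":0,"z":0,"rx":0,"ry":0,"rz":0,"hand":0},{"x":2,"y":0,"z":0,"rx":0,"ry":0,"rz":0,"hand":0}]'
python3 -m creep '[{"x":5.5,"y":-0.8,"z":0,"rx":0,"ry":0,"rz":0.08,"hand":0},{"x":5.5,"y":-0.8,"z":0,"rx":0,"ry":0,"rz":0.08,"hand":0},{"x":5.5,"y":-0.8,"z":0,"rx":0,"ry":0,"rz":0.08,"hand":0},{"x":5.5,"y":-0.8,"z":0,"rx":0,"ry":0,"rz":0.08,"hand":0},{"x":5.5,"y":-0.8,"z":0,"rx":0,"ry":0,"rz":0.08,"hand":0},{"x":5.5,"y":-0.8,"z":0,"rx":0,"ry":0,"rz":0.08,"hand":0}]'
cat > arc.py <<'E'
from h import *
s=sense();p=rail(s['eef_pos'][:2]);yaw=s['tcp_rot'][2]-A;f=(np.pi/2-yaw+np.pi)%(2*np.pi)-np.pi
e=np.array([-np.cos(f),np.sin(f)]);t=np.array([np.sin(f),np.cos(f)]);h=p-[-42,-50]
print('joint if in contact',(f+.35).round(3),'along t',(h@t).round(1),'radial',(h@e).round(1),'z',s['eef_pos'][2].round(1),'F',s['contact_force'].round(1),s['clock'])
im=grab_frame("scene")
from itertools import product
for b,st in blobs(masks(im)["org"]):
    if b[0]>290 and b[1]<330:print(b.round(1),st[4],rail(cast("scene",b,56)).round(1))
im=grab_frame("top")
for b,st in blobs(masks(im)["org"]):
    if 250<b[0]<400 and 170<b[1]<330:print('top',b.round(1),st[4],rail(cast("top",b,66)).round(1))
E
python3 arc.py
```

```text
clock: 21.0
eef_pos: [592.8, -94.8, 21.3]
tcp_rot: [-3.141, 0.0, -3.116]
contact_force: [1.0, -1.1, 0.0]
opening: -0.001
grasp_force: 0.3
clock: 21.75
eef_pos: [559.8, -93.9, 21.4]
tcp_rot: [-3.142, 0.0, 2.684]
contact_force: [0.7, -0.4, 0.2]
opening: 0.002
grasp_force: 0.4
joint if in contact 0.525 along t -14.0 radial 67.5 z 21.4 F [ 0.7 -0.4  0.2] 21.75
[394.  208.2] 39 [142.7 -31.2]
[308.5 259. ] 21 [-123.1  -59.7]
```

The knob is moving (joint≈0.52, tool still tracking the arc). Continuing the swing.

```bash

python3 -m creep '[{"x":5.5,"y":-0.8,"z":0,"rx":0,"ry":0,"rz":0.08,"hand":0},{"x":5.5,"y":-0.8,"z":0,"rx":0,"ry":0,"rz":0.08,"hand":0},{"x":5.5,"y":-0.8,"z":0,"rx":0,"ry":0,"rz":0.08,"hand":0},{"x":5.5,"y":-0.8,"z":0,"rx":0,"ry":0,"rz":0.08,"hand":0},{"x":5.5,"y":-0.8,"z":0,"rx":0,"ry":0,"rz":0.08,"hand":0},{"x":5.5,"y":-0.8,"z":0,"rx":0,"ry":0,"rz":0.08,"hand":0},{"x":5.5,"y":-0.8,"z":0,"rx":0,"ry":0,"rz":0.08,"hand":0},{"x":5.5,"y":-0.8,"z":0,"rx":0,"ry":0,"rz":0.08,"hand":0},{"x":5.5,"y":-0.8,"z":0,"rx":0,"ry":0,"rz":0.08,"hand":0},{"x":5.5,"y":-0.8,"z":0,"rx":0,"ry":0,"rz":0.08,"hand":0}]'
python3 arc.py
python3 -m creep '[{"x":5.5,"y":-0.8,"z":0,"rx":0,"ry":0,"rz":0.08,"hand":0},{"x":5.5,"y":-0.8,"z":0,"rx":0,"ry":0,"rz":0.08,"hand":0},{"x":5.5,"y":-0.8,"z":0,"rx":0,"ry":0,"rz":0.08,"hand":0},{"x":5.5,"y":-0.8,"z":0,"rx":0,"ry":0,"rz":0.08,"hand":0},{"x":0,"y":0,"z":0,"rx":0,"ry":0,"rz":0,"hand":0}]'
python3 arc.py
```

```text
clock: 23.1
eef_pos: [517.4, -60.1, 21.3]
tcp_rot: [3.142, 0.0, 1.886]
contact_force: [-0.3, -0.2, -0.6]
opening: -0.003
grasp_force: 0.4
joint if in contact 1.322 along t -12.9 radial 66.9 z 21.3 F [-0.3 -0.2 -0.6] 23.1
[393.9 208. ] 38 [143.3 -30.4]
[309.2 244. ] 20 [-91.9 -19.9]
clock: 23.82
eef_pos: [510.1, -39.1, 21.3]
tcp_rot: [3.142, -0.0, 1.57]
contact_force: [0.1, 0.6, -0.7]
opening: 0.0
grasp_force: 0.0
joint if in contact 1.639 along t -12.1 radial 66.9 z 21.3 F [ 0.1  0.6 -0.7] 23.825
[394.1 208.7] 42 [141.5 -32.9]
[314.6 237.5] 26 [-68.9  -8. ]
```

```bash

python3 -m creep '[{"x":5.5,"y":-0.8,"z":0,"rx":0,"ry":0,"rz":0.08,"hand":0},{"x":5.5,"y":-0.8,"z":0,"rx":0,"ry":0,"rz":0.08,"hand":0},{"x":2.8,"y":-0.4,"z":0,"rx":0,"ry":0,"rz":0.04,"hand":0},{"x":0,"y":0,"z":0,"rx":0,"ry":0,"rz":0,"hand":0}]'
python3 -m creep '[{"x":1.5,"y":0,"z":0,"rx":0,"ry":0,"rz":0.02,"hand":0},{"x":1.5,"y":0,"z":0,"rx":0,"ry":0,"rz":0.02,"hand":0},{"x":0,"y":0,"z":0,"rx":0,"ry":0,"rz":0,"hand":0}]'
python3 arc.py
```

```text
clock: 24.42
eef_pos: [509.0, -25.7, 21.3]
tcp_rot: [3.141, 0.0, 1.369]
contact_force: [-0.8, -1.9, 0.2]
opening: -0.0
grasp_force: 1.0
clock: 24.8
eef_pos: [508.7, -25.0, 21.3]
tcp_rot: [-3.141, 0.004, 1.33]
contact_force: [-2.7, -19.0, 3.2]
opening: -0.003
grasp_force: 9.8
joint if in contact 1.879 along t -14.3 radial 66.8 z 21.3 F [ -2.7 -19.    3.2] 24.8
[394.1 208.4] 41 [142.5 -31.9]
[319.4 233.5] 42 [-52.3  -2.9]
```

The keeper is hard on its stop (19 N, no further advance). I'll back off, lift and check.

```bash

python3 -m creep '[{"x":-4,"y":0,"z":0,"rx":0,"ry":0,"rz":0,"hand":0},{"x":-10,"y":0,"z":0,"rx":0,"ry":0,"rz":0,"hand":0},{"x":-15,"y":0,"z":0,"rx":0,"ry":0,"rz":0,"hand":0},{"x":-10,"y":0,"z":-30,"rx":0,"ry":0,"rz":0,"hand":0},{"x":-20,"y":0,"z":-40,"rx":0,"ry":0,"rz":0,"hand":0},{"x":-40,"y":0,"z":-40,"rx":0,"ry":0,"rz":0,"hand":0},{"x":-45,"y":0,"z":-20,"rx":0,"ry":0,"rz":0,"hand":0},{"x":-45,"y":0,"z":0,"rx":0,"ry":0,"rz":0,"hand":0},{"x":-30,"y":0,"z":0,"rx":0,"ry":0,"rz":0,"hand":0},{"x":0,"y":0,"z":0,"rx":0,"ry":0,"rz":0,"hand":0}]'
python3 look.py pics/t8.png; python3 arc.py
```

```text
clock: 26.15
eef_pos: [455.8, -237.0, 151.3]
tcp_rot: [3.141, 0.0, 1.324]
contact_force: [-0.6, 0.3, -1.1]
opening: -0.003
grasp_force: 0.0
26.15 rail [-277.4    7.9] 151.3 shift [236.   16.4 137.3] turn [0.    0.    0.036] F [-0.6  0.3 -1.1]
yel 703 [-25.  -23.2] [168.7  23.9] [76.1 -0.1]
red 101 [168.3 -28.1] [183.4  28.5] [176.7   1.9]
joint if in contact 1.884 along t -231.9 radial 66.5 z 151.2 F [-0.3 -1.1 -0.4] 26.2
[394.1 208.7] 42 [141.4 -33. ]
[318.5 228.3] 87 [-41.6  14.1]
top [305.6 260.7] 20 [-42.9  17.5]
```

View pics/t8.png

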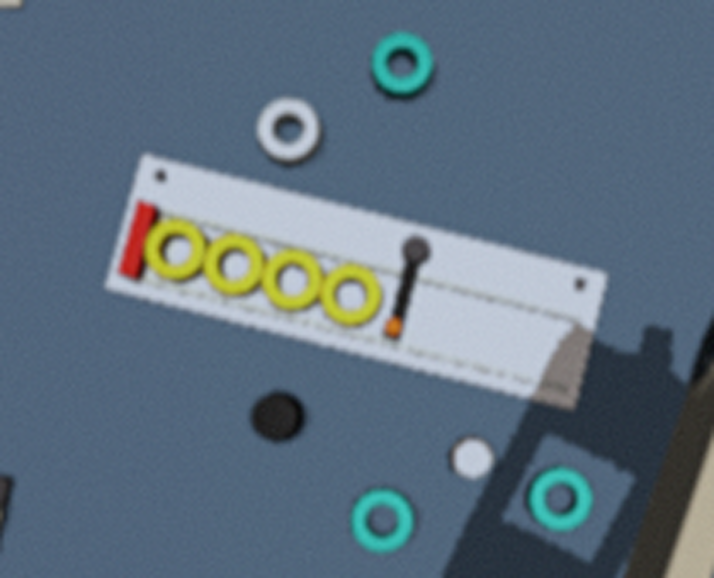

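The four cores are tight from the stop (137,240) back to (350,295). The keeper is square across with its knob at (394,327), measured at rail (-43, 17.5) against an ideal (-42, 18). The bystanders in view are in place and the arm is clear.

```bash
python3 -c "
from rig import *
print(sign_off())"
```

```text
the job is handed in; nothing more can be done
None
```

I handed the job in at about 26 s: the four cores are tight against the red stop, the keeper is closed on its stop behind them, and the arm is clear with the bystanders in view in place, though the sign-off gave no verdict.

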